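# Load the printing jig and hold the screen tipped for the flood stroke

## Task

Lay the blank white gift plaque into the pocket of the screen-printing jig, lying flat and square with its clipped eyelet end in the clipped end of the pocket, and let go of it. Then take the hinged screen frame by its handle, bring it forward from where it leans back and hold it tipped up at 30 degrees above the bed, so that the assistant can flood it with ink; it falls shut if let go, so never let it come down onto the plaque, and finish while still holding it steady at that angle. Leave the squeegee, the blue confetti jar and the glitter tin where they are.

Things in the scene. Friction and masses are not known exactly. Their poses are not given: they have to be found in the camera images.
- plaque: White-painted wooden blank, a loose flat block 110 x 56 x 10 mm, about 45 g, lying flat on the right-hand desk, whose top is 2 mm lower (z = -0.002). Both corners of one short end are clipped at 45 degrees by 14 mm, and a brass eyelet is set in that end. Origin: centre of the underside; x runs along the length to the clipped eyelet end, y across the 56 mm width, z up.
- jig: Fixed screen-printing jig: grey-topped board 180 mm (its x) by 300 mm (y -132 to +168 mm), bed top 20 mm above the desk. Origin: on the desk below the pocket's centre; x along the hinge, away from the robot; y to the hinge side (left); z up. Two black nest blocks 6 mm high (|x| 27 to 76 mm, |y| under 55 mm) form the pocket; between them a channel (|x| under 27 mm, open in y) for fingers.
- pocket (a point): Centre of the pocket's floor, at bed level, 20 mm above the desk; axes as the jig's. The pocket is 114 x 60 mm (2 mm play on each side of the plaque) and 6 mm deep; its +x end (away from the robot) is clipped like the plaque, so the plaque's x must point along the jig's x. Seated, the plaque rests on the bed and stands 4 mm proud of the blocks.
- hinge (a point): Centre of the screen's hinge axis, at y = +118 mm in the jig's frame and 46 mm above the desk. The axis runs along the jig's x.
- screen (a joint): Angle of the screen about the hinge, rad: 0 shut and level, 0.524 is 30 degrees above the bed, 1.571 upright; starts leaning back at 1.66 to 1.80, or sunk back to its stop at 1.85. Light hinge friction (0.1 N m): past upright it stays, below about 1.3 it falls shut. Aluminium frame 172 mm wide, 205 mm long, 18 mm thick, green mesh, about 0.45 kg.
- handle: Bow handle on the free edge. Origin: middle of its black round grip bar, 14 mm thick, 78 mm long, parallel to the hinge axis, 262 mm from it: at joint angle q it is 262 cos q mm towards the jig's -y from the hinge and 262 sin q mm above it. 47 mm from bar centre to frame, 82 mm between the two posts. The bar can turn between finger pads as the screen swings. x along the bar, y to the hinge.
- squeegee: Squeegee with a wooden grip and an amber blade lying flat, 150 mm long (its x), 105 mm across and 24 mm high, left of the jig. Origin: near the middle of its underside. Leave alone.
- confetti_jar: Blue jar of confetti with a brown lid, 63 mm wide, 92 mm high, standing at the back between plaque and jig. Origin: centre of its underside. Leave alone.
- glitter_tin: Flat round tin with a purple lid, 62 mm wide, 22 mm high, at the back left. Origin: centre of its underside. Leave alone.
Mind the look-alikes: they are no part of the job. There is more than one size of the plaque; the job needs the largest.

How it is judged:
By the outcome, as a careful person would: the job done as asked, in the order asked, and still so for the second after the job is handed in, while the arm keeps its last pose, push and grip.
It also fails if it takes over 54 s, if anything falls off the work surface, if the arm or the gripper's body presses on something with over 40 N, if the wrist force passes 120 N, or if a joint passes its speed limit or range.

## Robot

A 6-joint arm with a two-finger parallel gripper is mounted at the origin on a cart in front of the work surface, level with it; the furniture and walls round the work are solid. World frame = base frame: x ahead of the robot, y to its left, z up, the work surface at z = 0. Lengths are in m, angles in rad, forces in N, time in s.
With the tool pointing down it reaches from about 0.25 to 0.775 m from the base axis. Payload 4 kg.
Tool frame: the origin (TCP) lies at the centre of the arm's flange, where the gripper is bolted on; the fingertips stand 199 mm ahead of it and the grasp point (between the pads) lies 180 mm ahead of it (robot.tcp_to_tips is the distance from the TCP to the fingertips, in m); z points along the fingers, y is the line along which they close (so a half turn about z gives the same grasp; the last joint's range is limited). The gripper opens to 94 mm and grips with 3 to 60 N. Pads are 16 mm wide; open, the fingers measure 119 mm over their backs; the gripper's body (75 mm by 177 mm) begins 78 mm behind the grasp point.
Start: joints at [1.075, 0.087, 1.371, -0, 1.684, -0.103], TCP at [0.211, 0.508, 0.405] pointing down, gripper open.
Joint ranges: [-3.1, 3.1], [-0.76, 2.03], [0.27, 2.55], [-1.08, 4.22], [0.17, 2.65], [-2.57, 2.57]. Speed limits (rad/s): [2.79, 2.79, 3.14, 3.14, 3.14, 3.14].

## Interface

Orientations are given as [roll, pitch, yaw] about the fixed x, y, z axes, in that order (R = Rz(yaw) Ry(pitch) Rx(roll)).
In Python, from bench import telemetry, snapshot, ticket, robot gives the robot as it stands.
- The arm moves only by the tool apply_moves, never from a script. Its argument "moves" is a list that holds one entry, the list of rows, each a list of 5 numbers: the shift along the tool's x, y, z in units of 50 mm (1.0 is 50 mm), then the turn about the tool's z in units of 10 degrees (1.0 is 10 degrees), then the closure, from 0 (fully open) to 1 (shut). A call has 1 to 10 rows; each row is the pose to reach, as a shift and turn from the pose commanded when the call began, along the tool's axes at that moment; what a row does not reach only later rows make up. A row lasts 1/8 s, in which the tool goes at most 62.5 mm and 10.7 degrees, less where a joint would pass 70% of its speed; a pose out of reach is approached as far as the arm can. A call with a gripper value outside its range is refused whole. The fingers move at their own pace and stop on an object; the grip force is fixed at half the most. Time passes only in rows, so rows that repeat a pose let the fingers close. It gives the time, the measured TCP pose, the force, the opening and the grip force at its end, in the units of the state.
- telemetry.get_obs(): the state, without advancing time (a new reading comes with each control period).
- snapshot(name): name is "side" or "top" or "wrist"; returns a dict with "image" (400x640x3 uint8, red, green, blue), "fovy" (degrees; the focal length in pixels is half the picture's height over the tangent of half this angle, whatever the lens; pixels are square), "cx", "cy" (the principal point, pixels), "R" (3x3) and "t" (3): a world point X has camera coordinates R X + t. Camera axes: x right, y down, z forward; pixel columns grow to the right and rows downward; lengths in m; the calibration is good to about 2 mm. The wrist camera is an equidistant fisheye: a pixel r from the principal point sees the ray r / f radians off the axis. A picture is of the moment at which its call begins. There is no depth.
- ticket.close_job(): hands the job in; it is judged then, once.
The state is a dict: "time": time; "joint_positions": joint angles; "qvel": joint speeds; "joint_torque": joint torques, N m; "tool_pos": TCP position; "ee_rot": TCP orientation; "wrist_force": force on the tool from outside, world axes, zero at the start; "wrist_torque": the same for the moment, N m; "width": finger opening in m; "finger_force": force on a finger pad.
Only numpy, scipy, OpenCV 4.12 (cv2) and the standard library are available. Lean on these libraries where they do the work, as an engineer would, in place of code of your own. Each camera call takes 0.05 s, during which the arm holds its last target. There are 200 camera calls.

## Working session

There is one attempt and no reset: what is moved stays moved. The work goes in short steps, Python scripts to look and compute and a tool call to move; the robot and the scene stay as the last step left them, time stands still between calls to the robot, and variables do not carry over. Pictures are saved under pics/ and viewed, at most 10 in all, crops included, and the job is handed in when it is done.

Besides the shell and the picture viewer there is one more tool, called by a JSON object that holds its "name" and its "arguments". apply_moves: Moves the arm, as the interface text tells. Its arguments: {"type":"object","properties":{"moves":{"type":"array","items":{"type":"array","items":{"type":"array","items":{"type":"number"}}}}},"required":["moves"]}

```bash
mkdir -p pics; ls; cat > h.py <<'E'
import numpy as np, cv2
from bench import telemetry, snapshot, ticket, robot
from scipy.spatial.transform import Rotation as Ro
def take(n,f):
    s=snapshot(n); cv2.imwrite('pics/'+f+'.png',s['image'][:,:,::-1]); np.save('pics/'+f+'.npy',s,allow_pickle=True); return s
def load(f): return np.load('pics/'+f+'.npy',allow_pickle=True).item()
def foc(s): return s['image'].shape[0]/2/np.tan(np.radians(s['fovy'])/2)
def ray(s,u,v,fish=False):
    f=foc(s); d=np.array([u-s['cx'],v-s['cy']],float)
    if fish:
        r=np.hypot(*d); th=r/f; c=np.r_[d/max(r,1e-9)*np.sin(th),np.cos(th)]
    else: c=np.r_[d/f,1]
    return -s['R'].T@s['t'], s['R'].T@c
def atz(s,u,v,z,fish=False):
    o,d=ray(s,u,v,fish); return o+d*(z-o[2])/d[2]
def proj(s,X,fish=False):
    c=s['R']@np.asarray(X,float)+s['t']; f=foc(s)
    if fish:
        r=np.hypot(c[0],c[1]); th=np.arctan2(r,c[2]); return np.array([s['cx'],s['cy']])+c[:2]/max(r,1e-9)*th*f
    return np.array([s['cx'],s['cy']])+c[:2]/c[2]*f
E
python3 - <<'E'
from h import *
a=take('top','top0'); b=take('side','side0')
cv2.imwrite('pics/both.png',cv2.resize(np.vstack([a['image'],b['image']])[:,:,::-1],None,fx=.75,fy=.75))
o=telemetry.get_obs(); print(o['time'],o['tool_pos'],o['ee_rot'],o['width'])
for s in(a,b): print(s['fovy'],-s['R'].T@s['t'],s['R'].round(2).tolist())
E
```

```text
pics
0.1 [0.21049117 0.50802921 0.4036391 ] [-3.13964954e+00 -1.91424060e-04  2.74879948e+00] 0.09402390099070247
57.93917589716995 [0.38346003 0.02106149 1.06664378] [[0.02, -1.0, -0.01], [-1.0, -0.02, -0.07], [0.07, 0.02, -1.0]]
44.780863868899544 [ 0.05325597 -1.47514184  0.7961836 ] [[0.97, -0.26, -0.01], [-0.12, -0.41, -0.9], [0.23, 0.87, -0.43]]
```

View pics/top0.png

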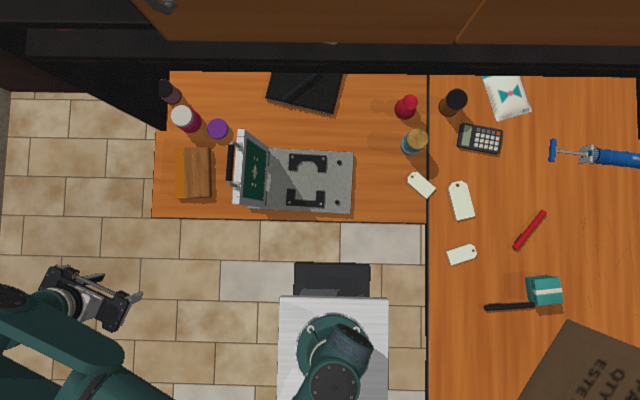

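View pics/side0.png

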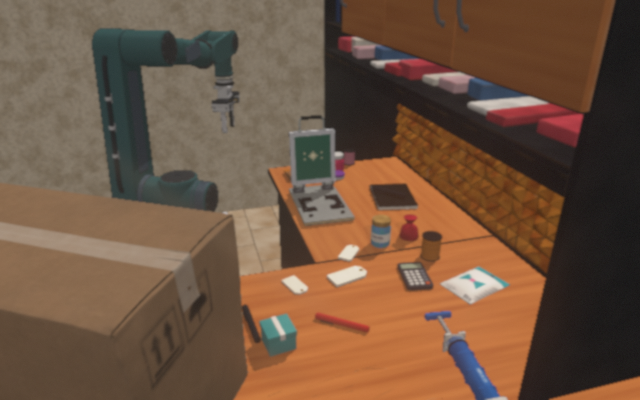

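The top view shows three white tags that could be the plaque: (421,185), (461,200) and (462,254). The one at (461,200) looks largest. The jig's nest blocks are near (307,180), with the screen leaning at (250,168) and its handle at (231,163).

```bash
python3 - <<'E'
from h import *
s=load('top0'); im=s['image']
hsv=cv2.cvtColor(im,cv2.COLOR_RGB2HSV)
m=((hsv[:,:,1]<50)&(hsv[:,:,2]>190)).astype(np.uint8); m[:, :400]=0
n,l,st,c=cv2.connectedComponentsWithStats(m)
for i in range(1,n):
    if st[i,4]<100: continue
    ys,xs=np.where(l==i)
    P=np.array([atz(s,x,y,.008)[:2] for x,y in zip(xs,ys)],np.float32)
    r=cv2.minAreaRect(P*1000); print(c[i],st[i,4],r, P.mean(0))
crop=np.hstack([cv2.resize(im[160:280,400:500],(400,480),interpolation=2),cv2.resize(im[130:220,220:360],(560*480//480,360)) [:, :400] if 0 else cv2.resize(im[140:225,255:355],(400,480),interpolation=2)])
cv2.imwrite('pics/c1.png',crop[:,:,::-1])
E
```

```text
[504.59977064  93.07568807] 872 ((758.7384033203125, -500.1063537597656), (131.44569396972656, 101.16968536376953), 17.16649055480957) [ 0.7641031  -0.49595052]
[420.71965318 184.19653179] 346 ((488.492919921875, -247.88018798828125), (79.40573120117188, 39.49467468261719), 49.32398223876953) [ 0.48716286 -0.24919285]
[461.20122888 200.35483871] 651 ((445.3450927734375, -366.1982727050781), (107.74797058105469, 54.11707305908203), 14.481837272644043) [ 0.4423553 -0.3670017]
[461.16620499 253.8365651 ] 361 ((288.44580078125, -368.48382568359375), (39.520042419433594, 78.8540267944336), 18.837278366088867) [ 0.28760985 -0.3665051 ]
```

View pics/c1.png

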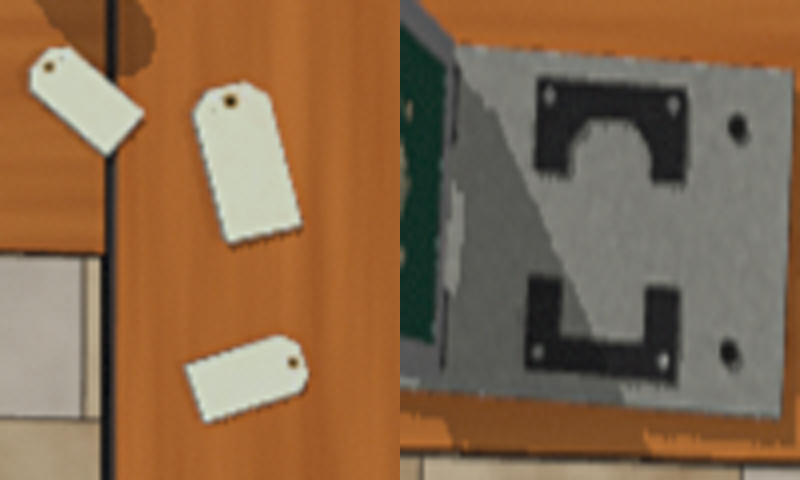

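Choice: the tag at (461,200). It measures 108 x 54 mm; the other two are about 79 x 40 mm. Its eyelet is at the far end and its yaw is about +14.5 deg. Next I fit the jig from the nest-block corners in the crop, and the handle from the two views.

```bash
cat >> h.py <<'E'
def fit2(J,W):
    J=np.asarray(J,float);W=np.asarray(W,float);Jc=J-J.mean(0);Wc=W-W.mean(0)
    a=np.arctan2((Jc[:,0]*Wc[:,1]-Jc[:,1]*Wc[:,0]).sum(),(Jc*Wc).sum())
    R=np.array([[np.cos(a),-np.sin(a)],[np.sin(a),np.cos(a)]]);t=W.mean(0)-R@J.mean(0)
    return a,t,np.linalg.norm((R@J.T).T+t-W,axis=1)
def go(p,close_deg,o=None):
    "units of move from current pose to TCP p with closing line at close_deg"
    o=o or telemetry.get_obs(); R=Ro.from_euler('xyz',o['ee_rot']).as_matrix()
    cur=np.degrees(np.arctan2(R[1,1],R[0,1])); d=close_deg-cur; d=(d+180)%360-180
    return (R.T@(np.array(p)-o['tool_pos'])/.05).round(3), 'turn',round(-d/10,3),'cur',round(cur,2)
E
python3 - <<'E'
from h import *
s=load('top0')
cp=[(540,78),(688,88),(685,183),(533,172),(528,275),(526,370),(675,383),(680,290)]
J=np.array([(76,55),(76,-55),(27,-55),(27,55),(-27,55),(-76,55),(-76,-55),(-27,-55)])/1000
W=[atz(s,255+(u-400)/4-.5,140+v/5.647-.5,.026)[:2] for u,v in cp]
a,t,e=fit2(J,W); print('jig',np.degrees(a),t,e.round(4))
R=np.array([[np.cos(a),-np.sin(a)],[np.sin(a),np.cos(a)]])
b=load('side0')
for q in(1.66,1.72,1.8,1.85):
    h=np.r_[t+R@[0,.118-.262*np.cos(q)],.046+.262*np.sin(q)]; print(q,h,proj(s,h),proj(b,h))
print(go([.211,.508,.6],-75.5)); print(go([.445,-.366,.6],-75.5))
E
```

```text
jig -2.1925004913710544 [0.49021708 0.08572632] [0.0015 0.0009 0.0003 0.0007 0.0005 0.0015 0.001  0.0009]
1.66 [0.49562434 0.22696322 0.30695829] [232.1090321  162.57523547] [310.707107   116.88124762]
1.72 [0.49622138 0.2425579  0.30508912] [225.0748591  162.28435895] [309.80256465 116.27226625]
1.8 [0.49700873 0.2631233  0.30114808] [216.07116188 162.00901616] [308.63783641 115.86684778]
1.85 [0.49749374 0.27579172 0.2978541 ] [210.7046518  161.90278533] [307.93654843 115.84458535]
(array([-0.009, -0.004, -3.927]), 'turn', np.float64(14.299), 'cur', np.float64(67.49))
(array([-11.023, -14.362,  -3.901]), 'turn', np.float64(14.299), 'cur', np.float64(67.49))
```

{"name": "apply_moves", "arguments": {"moves": [[[0,0,-1.2,1,0],[0,0,-2.4,2,0],[-0.5,-0.6,-3.4,3,0],[-1.2,-1.5,-3.4,4,0],[-1.9,-2.5,-3.4,5,0],[-2.6,-3.4,-3.4,6,0],[-3.3,-4.3,-3.4,7,0],[-4.0,-5.2,-3.4,8,0],[-4.7,-6.1,-3.4,9,0],[-5.4,-7.0,-3.4,10,0]]]}}

```text
time: 1.35
tool_pos: [0.3258, 0.0797, 0.5744]
ee_rot: [3.141, -0.0, 0.998]
wrist_force: [1.3, -0.1, -0.8]
width: 0.094
finger_force: 0.0
```

```bash
python3 - <<'E'
from h import *
o=telemetry.get_obs(); print(o['time'],o['tool_pos'],o['joint_positions'])
print(go([.445,-.366,.42],-75.5))
E
```

```text
1.35 [0.32582854 0.07969084 0.57436381] [ 7.02654785e-02 -3.54890431e-01  1.42376768e+00  1.39548438e-04
  2.07246047e+00  6.42958722e-01]
(array([-6.201,  6.833,  3.087]), 'turn', np.float64(4.269), 'cur', np.float64(-32.81))
```

{"name": "apply_moves", "arguments": {"moves": [[[-0.8,0.9,0,1,0],[-1.6,1.8,0,2,0],[-2.4,2.7,0.4,3,0],[-3.2,3.6,0.8,4,0],[-4.0,4.5,1.4,4.27,0],[-4.8,5.3,2.0,4.27,0],[-5.6,6.2,2.6,4.27,0],[-6.2,6.83,3.1,4.27,0],[-6.2,6.83,3.1,4.27,0],[-6.2,6.83,3.1,4.27,0]]]}}

```text
time: 2.6
tool_pos: [0.4474, -0.3634, 0.4194]
ee_rot: [-3.14, 0.0, 0.258]
wrist_force: [-0.3, 1.0, 0.6]
width: 0.094
finger_force: 0.0
```

```bash
python3 - <<'E'
from h import *
s=take('wrist','w1'); o=telemetry.get_obs(); print(o['time'],o['tool_pos'],-s['R'].T@s['t'],s['fovy'])
im=s['image']; hsv=cv2.cvtColor(im,cv2.COLOR_RGB2HSV)
m=((hsv[:,:,1]<60)&(hsv[:,:,2]>170)).astype(np.uint8)
n,l,st,c=cv2.connectedComponentsWithStats(m)
for i in range(1,n):
    if st[i,4]<300: continue
    ys,xs=np.where(l==i)
    P=np.array([atz(s,x,y,.008,True)[:2] for x,y in zip(xs,ys)],np.float32)
    print(c[i],st[i,4],cv2.minAreaRect(P*1000))
E
```

```text
2.65 [ 0.44740252 -0.36275456  0.42081952] [ 0.51349068 -0.34673946  0.39997977] 65.70646984690485
[474.25132878  22.55049355] 2634 ((727.8526000976562, -509.8138122558594), (77.50764465332031, 107.90084075927734), 17.885339736938477)
[370.22431866  50.99161426] 477 ((629.3450317382812, -379.7191162109375), (19.787553787231445, 48.9425163269043), 80.27941131591797)
[243.57030842 130.53319394] 1913 ((486.8207092285156, -247.7673797607422), (82.92735290527344, 42.467689514160156), 49.60171890258789)
[322.30843023 184.63401163] 3440 ((443.3133544921875, -365.78778076171875), (108.55912017822266, 56.22323226928711), 13.986930847167969)
[132.41539301 199.78548035] 1832 ((349.38140869140625, -93.93376159667969), (51.03780746459961, 111.95185089111328), 0.22090347111225128)
[296.26666667 281.75925926] 810 ((297.3702392578125, -365.36090087890625), (24.90313720703125, 81.97891998291016), 15.629312515258789)
```

View pics/w1.png

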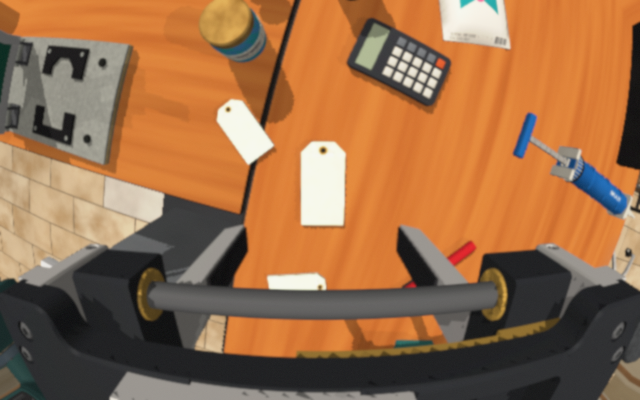

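The wrist view shows the plaque alone and upright in the frame at (322,184), 108.6 x 56.2 mm, with the smaller tag clear of the fingers at (244,130).

```bash
python3 - <<'E'
from h import *
print(go([.444,-.366,.199],-76))
E
```

```text
(array([-0.087,  0.042,  4.436]), 'turn', np.float64(0.083), 'cur', np.float64(-75.17))
```

{"name": "apply_moves", "arguments": {"moves": [[[-0.05,0,1.0,0.08,0],[-0.05,0,2.0,0.08,0],[-0.05,0,3.0,0.08,0],[-0.05,0,3.7,0.08,0],[-0.05,0,4.0,0.08,0],[-0.05,0,4.0,0.08,0],[-0.05,0,4.0,0.08,0]]]}}

```text
time: 3.52
tool_pos: [0.4458, -0.3645, 0.2224]
ee_rot: [3.138, -0.003, 0.245]
wrist_force: [0.4, 0.1, 0.3]
width: 0.0941
finger_force: 0.0
```

```bash
python3 - <<'E'
from h import *
o=telemetry.get_obs(); print(o['tool_pos'],o['qvel'].round(3))
print(go([.444,-.366,.199],-76))
E
```

```text
[ 0.44578578 -0.36448574  0.22243813] [-0.003 -0.001 -0.006 -0.002 -0.002 -0.001]
(array([-0.043,  0.019,  0.469]), 'turn', np.float64(0.002), 'cur', np.float64(-75.98))
```

{"name": "apply_moves", "arguments": {"moves": [[[-0.04,0.02,0.3,0,0],[-0.04,0.02,0.45,0,0],[-0.04,0.02,0.45,0,0],[-0.04,0.02,0.45,0,1],[-0.04,0.02,0.45,0,1],[-0.04,0.02,0.45,0,1],[-0.04,0.02,0.45,0,1],[-0.04,0.02,0.45,0,1],[-0.04,0.02,0.45,0,1]]]}}

```text
time: 4.65
tool_pos: [0.4435, -0.3657, 0.1975]
ee_rot: [3.141, -0.001, 0.244]
wrist_force: [-0.9, 2.1, 4.9]
width: 0.0555
finger_force: 30.4
```

{"name": "apply_moves", "arguments": {"moves": [[[0,0,-1,0,1],[0,0,-2,0,1],[0,0,-3,0,1],[0,0,-3.4,0,1],[0,0,-3.4,0,1]]]}}

```text
time: 5.28
tool_pos: [0.4434, -0.3659, 0.3683]
ee_rot: [3.139, -0.001, 0.244]
wrist_force: [-0.1, -0.3, -0.8]
width: 0.0554
finger_force: 30.0
```

```bash
python3 - <<'E'
from h import *
o=telemetry.get_obs(); print(o['tool_pos'],o['width'])
print(go([.490,.085,.32],-92.2))
E
```

```text
[ 0.44342469 -0.36586955  0.36825946] 0.055408077744248094
(array([ 3.083, -8.527,  0.946]), 'turn', np.float64(1.619), 'cur', np.float64(-76.01))
```

{"name": "apply_moves", "arguments": {"moves": [[[0.3,-0.8,0,0.2,1],[0.6,-1.7,0,0.4,1],[0.9,-2.7,0,0.6,1],[1.3,-3.7,0,0.8,1],[1.7,-4.7,0,1.0,1],[2.0,-5.7,0,1.2,1],[2.4,-6.7,0.3,1.4,1],[2.7,-7.6,0.6,1.6,1],[3.0,-8.2,0.9,1.62,1],[3.08,-8.53,0.95,1.62,1]]]}}

```text
time: 6.52
tool_pos: [0.4887, 0.0869, 0.3158]
ee_rot: [3.141, 0.007, -0.037]
wrist_force: [-0.9, 0.7, -1.0]
width: 0.0557
finger_force: 30.0
```

{"name": "apply_moves", "arguments": {"moves": [[[0,0,0,0,1],[0,0,0,0,1]]]}}

```text
time: 6.78
tool_pos: [0.4897, 0.0845, 0.3199]
ee_rot: [3.141, -0.0, -0.04]
wrist_force: [0.1, -0.0, -1.2]
width: 0.0554
finger_force: 30.0
```

```bash
python3 - <<'E'
from h import *
s=take('wrist','w2'); o=telemetry.get_obs(); print(o['time'],o['tool_pos'],o['ee_rot'],o['width'])
cv2.imwrite('pics/w2c.png',cv2.resize(s['image'][50:250,180:440,::-1],(780,600),interpolation=2))
E
```

```text
6.825 [0.48971663 0.08438818 0.32015435] [ 3.14118417e+00 -9.42839652e-04 -4.00294804e-02] 0.055930197538505935
```

View pics/w2c.png

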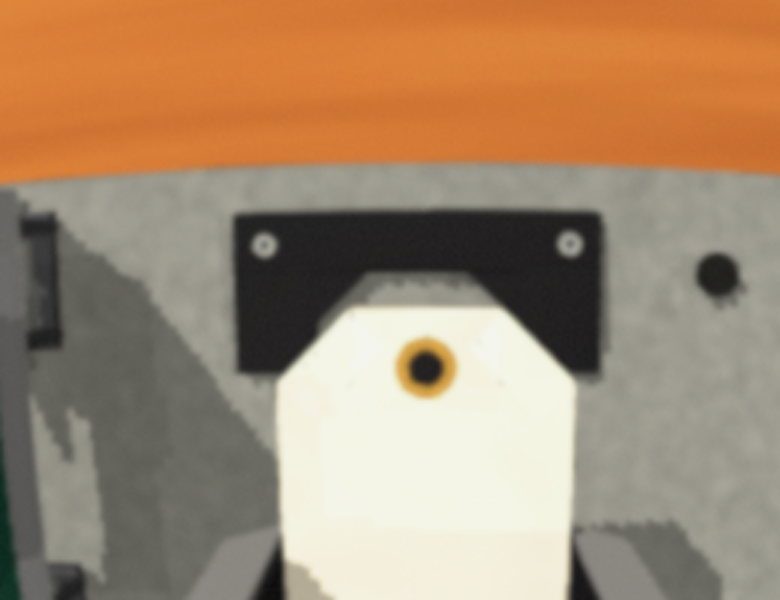

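The crop shows the plaque held square, with its clipped end facing the clipped pocket end of the far block. Block corners are at (235,213), (601,212), (601,373) and (238,374); plaque end corners are at (347,308) and (502,307).

```bash
python3 - <<'E'
from h import *
s=load('w2'); A=lambda u,v,z: atz(s,180+u/3-.333,50+v/3-.333,z,True)[:2]
W=[A(235,213,.026),A(601,212,.026),A(601,373,.026),A(238,374,.026)]
a,t,e=fit2(np.array([(76,55),(76,-55),(27,-55),(27,55)])/1e3,W)
print('jig',np.degrees(a),t,e.round(4))
zt=.3202-.1895
W=[A(347,308,zt),A(502,307,zt),A(575,380,zt),A(277,380,zt)]
b,tp,e=fit2(np.array([(55,14),(55,-14),(41,-28),(41,28)])/1e3,W)
print('plaque',np.degrees(b),tp,e.round(4))
W=np.array(W)
print(go([*( [.4897,.0844]+t-tp),.225],np.degrees(a-b)-92.2936))
E
```

```text
jig -2.101648500070447 [0.48944504 0.08588219] [0.0007 0.001  0.0002 0.0004]
plaque -2.097446652422518 [0.489815   0.08376859] [0.0005 0.0003 0.0002 0.0005]
(array([-0.011, -0.043,  1.903]), 'turn', np.float64(0.0), 'cur', np.float64(-92.29))
```

{"name": "apply_moves", "arguments": {"moves": [[[-0.01,-0.042,0.6,0,1],[-0.01,-0.042,1.2,0,1],[-0.01,-0.042,1.6,0,1],[-0.01,-0.042,1.72,0,1],[-0.01,-0.042,1.72,0,1],[-0.01,-0.042,1.72,0,1]]]}}

```text
time: 7.58
tool_pos: [0.4897, 0.0873, 0.2351]
ee_rot: [-3.141, -0.003, -0.039]
wrist_force: [0.5, 0.9, -0.1]
width: 0.0561
finger_force: 30.0
```

```bash
python3 - <<'E'
from h import *
s=take('wrist','w3'); o=telemetry.get_obs(); print(o['time'],o['tool_pos'],o['ee_rot'],o['width'],o['wrist_force'])
cv2.imwrite('pics/w3c.png',cv2.resize(s['image'][50:250,180:440,::-1],(780,600),interpolation=2))
E
```

```text
7.625 [0.48968967 0.08744339 0.23506287] [-3.14128013e+00 -2.62103779e-03 -3.87449191e-02] 0.05548968424515152 [ 0.03753803 -0.6434309   0.12959505]
```

View pics/w3c.png

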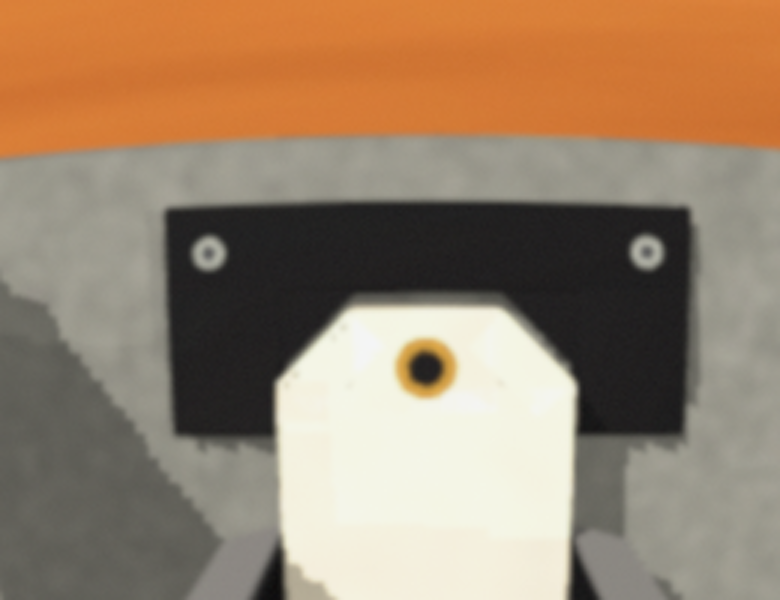

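The block corners are now at (165,209), (690,209), (684,435) and (175,435), and the plaque sits centred between them.

```bash
python3 - <<'E'
from h import *
s=load('w3'); A=lambda u,v,z: atz(s,180+u/3-.333,50+v/3-.333,z,True)[:2]
W=[A(165,209,.026),A(690,209,.026),A(684,435,.026),A(175,435,.026)]
a,t,e=fit2(np.array([(76,55),(76,-55),(27,-55),(27,55)])/1e3,W)
print('jig',np.degrees(a),t,e.round(4))
zt=.2351-.1895
W=[A(347,306,zt),A(502,306,zt),A(577,380,zt),A(276,380,zt)]
b,tp,e=fit2(np.array([(55,14),(55,-14),(41,-28),(41,28)])/1e3,W)
print('plaque',np.degrees(b),tp,e.round(4))
d=t-tp; print(go([*( [.4897,.0874]+d),.220],np.degrees(a-b)-92.22))
E
```

```text
jig -2.1331917562663425 [0.48934336 0.08616296] [0.0005 0.0009 0.0004 0.0008]
plaque -2.093194047659702 [0.49040627 0.08670804] [0.0004 0.0002 0.0003 0.0002]
(array([-0.021,  0.013,  0.301]), 'turn', np.float64(0.004), 'cur', np.float64(-92.22))
```

{"name": "apply_moves", "arguments": {"moves": [[[-0.015,0.01,0.1,0,1],[-0.015,0.01,0.2,0,1],[-0.015,0.01,0.29,0,1],[-0.015,0.01,0.29,0,1],[-0.015,0.01,0.29,0,1]]]}}

```text
time: 8.25
tool_pos: [0.4884, 0.0872, 0.2195]
ee_rot: [-3.142, 0.0, -0.038]
wrist_force: [-1.2, 0.2, 3.0]
width: 0.0554
finger_force: 32.0
```

{"name": "apply_moves", "arguments": {"moves": [[[0,0,0,0,0.25],[0,0,0,0,0.25],[0,0,0,0,0.25],[0,0,-0.1,0,0.25],[0,0,-0.6,0,0.25],[0,0,-1.4,0,0.25],[0,0,-2.2,0,0.25],[0,0,-2.2,0,0.25]]]}}

```text
time: 9.25
tool_pos: [0.4892, 0.0868, 0.3328]
ee_rot: [3.142, -0.007, -0.039]
wrist_force: [0.1, -0.3, -0.2]
width: 0.0706
finger_force: 0.0
```

```bash
python3 - <<'E'
from h import *
s=take('wrist','w4'); t=take('top','t4'); o=telemetry.get_obs(); print(o['time'],o['tool_pos'],o['ee_rot'],o['width'])
A=cv2.resize(s['image'][0:250,100:500],(640,400)); B=cv2.resize(t['image'][120:230,200:376],(640,400),interpolation=2)
cv2.imwrite('pics/w4c.png',cv2.resize(np.vstack([A,B]),(480,600))[:,:,::-1])
E
```

```text
9.35 [0.48813848 0.08688423 0.32850434] [ 3.14103789e+00  8.94483050e-04 -3.87380709e-02] 0.07052997438190549
```

View pics/w4c.png

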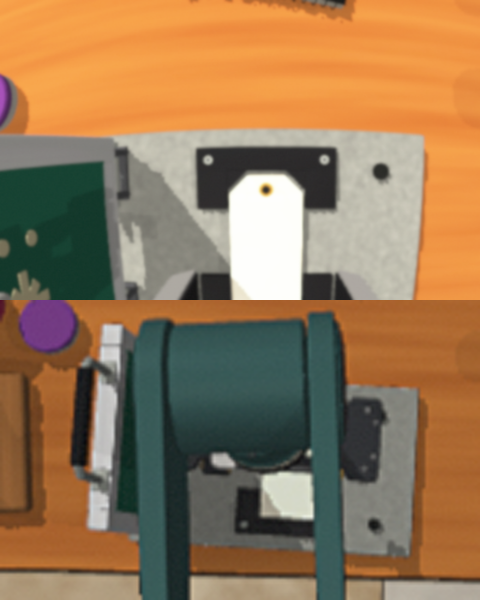

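The plaque lies in the pocket with its clipped end against the clipped end and is released. The bar appears at about pixel (230,162) in the top view, giving q of about 1.68, so bar at about (0.496, 0.231, 0.306).

```bash
python3 - <<'E'
from h import *
print(go([.496,.231,.56],-92.2))
E
```

```text
(array([ 0.041, -2.884, -4.632]), 'turn', np.float64(-0.002), 'cur', np.float64(-92.22))
```

{"name": "apply_moves", "arguments": {"moves": [[[0,0,-1,0,0],[0,0,-2,0,0],[0,0,-3,0,0],[0,0,-4,0,0],[0,-0.2,-4.6,0,0],[0,-0.9,-4.6,0,0],[0.05,-1.7,-4.6,0,0],[0.05,-2.3,-4.6,0,0],[0.05,-2.3,-4.6,0,0]]]}}

```text
time: 10.48
tool_pos: [0.496, 0.2036, 0.5559]
ee_rot: [3.14, 0.006, -0.036]
wrist_force: [-0.1, -0.5, 0.5]
width: 0.0937
finger_force: 0.0
```

```bash
python3 - <<'E'
from h import *
s=take('wrist','w5'); t=take('top','t5'); o=telemetry.get_obs(); print(o['time'],o['tool_pos'],o['ee_rot'],o['joint_positions'])
cv2.imwrite('pics/w5c.png',s['image'][:,:,::-1])
E
```

```text
10.575 [0.49583085 0.20186267 0.55717053] [ 3.13973284  0.0034381  -0.0384592 ] [ 2.80900755e-01  7.74565823e-02  1.08037055e+00 -7.50625469e-04
  1.98761357e+00  1.88985051e+00]
```

View pics/w5c.png

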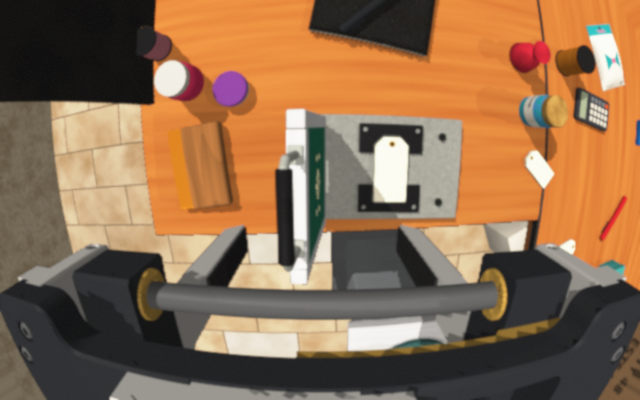

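The plaque sits in the pocket at (392,170). The handle bar runs from (285,168) to (287,265), between the fingers.

```bash
python3 - <<'E'
from h import *
s=load('w5')
a=np.radians(-2.13);t=np.array([.4896,.0861]);R=np.array([[np.cos(a),-np.sin(a)],[np.sin(a),np.cos(a)]])
for q in np.arange(1.6,1.86,.04):
    P=[np.r_[t+R@[x,.118-.262*np.cos(q)],.046+.262*np.sin(q)] for x in(-.039,0,.039)]
    print(round(q,2),P[1].round(4),[proj(s,p,True).round(1).tolist() for p in P])
E
```

```text
1.6 [0.4943 0.2117 0.3079] [[310.4, 263.9], [309.9, 218.1], [309.5, 167.8]]
1.64 [0.4947 0.2221 0.3074] [[297.6, 263.5], [296.4, 217.9], [295.5, 167.8]]
1.68 [0.495  0.2326 0.3064] [[285.0, 262.9], [283.2, 217.5], [281.8, 167.7]]
1.72 [0.4954 0.2429 0.3051] [[272.7, 261.9], [270.3, 216.9], [268.5, 167.6]]
1.76 [0.4958 0.2533 0.3033] [[260.9, 260.7], [257.9, 216.2], [255.7, 167.4]]
1.8 [0.4962 0.2635 0.3011] [[249.6, 259.3], [246.1, 215.3], [243.6, 167.3]]
1.84 [0.4966 0.2737 0.2986] [[238.8, 257.7], [235.0, 214.3], [232.1, 167.1]]
```

{"name": "apply_moves", "arguments": {"moves": [[[-0.02,-0.3,0,0,0],[-0.02,-0.57,0,0,0],[-0.02,-0.57,0.4,0,0],[-0.02,-0.57,0.8,0,0],[-0.02,-0.57,1.2,0,0],[-0.02,-0.57,1.41,0,0],[-0.02,-0.57,1.41,0,0],[-0.02,-0.57,1.41,0,0]]]}}

```text
time: 11.58
tool_pos: [0.4954, 0.2305, 0.4898]
ee_rot: [-3.141, -0.002, -0.038]
wrist_force: [-0.4, 0.4, 1.2]
width: 0.0939
finger_force: 0.0
```

```bash
python3 - <<'E'
from h import *
print(go([.495,.2305,.486],-92.2),telemetry.get_obs()['tool_pos'])
E
```

```text
(array([-0.008,  0.   ,  0.075]), 'turn', np.float64(-0.001), 'cur', np.float64(-92.21)) [0.49541567 0.23050507 0.48976447]
```

{"name": "apply_moves", "arguments": {"moves": [[[0,0,0.07,0,0],[0,0,0.07,0,1],[0,0,0.07,0,1],[0,0,0.07,0,1],[0,0,0.07,0,1],[0,0,0.07,0,1],[0,0,0.07,0,1],[0,0,0.07,0,1],[0,0,0.07,0,1],[0,0,0.07,0,1]]]}}

```text
time: 12.82
tool_pos: [0.4954, 0.2305, 0.4852]
ee_rot: [-3.141, -0.0, -0.038]
wrist_force: [0.6, 0.6, 0.7]
width: 0.0132
finger_force: 30.0
```

```bash
python3 - <<'E'
from h import *
o=telemetry.get_obs(); print(o['tool_pos'],o['width'],o['wrist_force'])
R=Ro.from_euler('xyz',o['ee_rot']).as_matrix(); p=o['tool_pos']
a=np.radians(-2.13);c=np.array([np.sin(a),-np.cos(a)]) # jig -y
h=np.array([.4896,.0861])-.118*c
def bar(q): return np.r_[h+.262*np.cos(q)*c,.046+.262*np.sin(q)]
# start angle from measured grasp point
g=p+R[:,2]*.18
q0=np.arctan2(g[2]-.046,(g[:2]-h)@c); print('q0',q0,np.hypot(g[2]-.046,(g[:2]-h)@c), (g-bar(q0)).round(4))
n=28
for k,q in enumerate(np.linspace(q0,.5236,n+1)[1:],1):
    print(k,round(q,3),(R.T@(bar(q)-bar(q0))/.05).round(2).tolist())
E
```

```text
[0.49540622 0.23049427 0.48524152] 0.013210337247322497 [0.58390051 0.60861155 0.70810207]
q0 1.6729658316139628 0.260600505442792 [ 0.0005 -0.0002 -0.0014]
1 1.632 [0.0, 0.21, -0.02]
2 1.591 [0.0, 0.43, -0.03]
3 1.55 [0.0, 0.64, -0.03]
4 1.509 [0.0, 0.86, -0.02]
5 1.468 [0.0, 1.07, 0.0]
6 1.427 [0.0, 1.29, 0.03]
7 1.386 [0.0, 1.5, 0.06]
8 1.345 [0.0, 1.71, 0.11]
9 1.304 [0.0, 1.92, 0.16]
10 1.262 [0.0, 2.12, 0.22]
11 1.221 [0.0, 2.33, 0.29]
12 1.18 [0.0, 2.53, 0.37]
13 1.139 [0.0, 2.73, 0.45]
14 1.098 [0.0, 2.92, 0.55]
15 1.057 [0.0, 3.11, 0.65]
16 1.016 [0.0, 3.29, 0.76]
17 0.975 [0.0, 3.47, 0.87]
18 0.934 [0.0, 3.65, 1.0]
19 0.893 [0.0, 3.82, 1.13]
20 0.852 [0.0, 3.99, 1.27]
21 0.811 [0.0, 4.14, 1.41]
22 0.77 [0.0, 4.3, 1.56]
23 0.729 [0.01, 4.44, 1.72]
24 0.688 [0.01, 4.58, 1.88]
25 0.647 [0.01, 4.72, 2.05]
26 0.606 [0.01, 4.84, 2.23]
27 0.565 [0.01, 4.96, 2.41]
28 0.524 [0.01, 5.07, 2.59]
```

{"name": "apply_moves", "arguments": {"moves": [[[0,0.21,-0.02,0,1],[0,0.43,-0.03,0,1],[0,0.64,-0.03,0,1],[0,0.86,-0.02,0,1],[0,1.07,0,0,1],[0,1.29,0.03,0,1],[0,1.5,0.06,0,1],[0,1.71,0.11,0,1],[0,1.92,0.16,0,1],[0,2.12,0.22,0,1]]]}}

```text
time: 14.08
tool_pos: [0.4913, 0.1238, 0.4737]
ee_rot: [3.141, 0.001, -0.039]
wrist_force: [-0.1, -0.7, 1.9]
width: 0.0134
finger_force: 30.0
```

```bash
cat > arc.py <<'E'
from h import *
o=telemetry.get_obs()
R=Ro.from_euler('xyz',o['ee_rot']).as_matrix(); p=o['tool_pos']
a=np.radians(-2.13);c=np.array([np.sin(a),-np.cos(a)])
h=np.array([.4896,.0861])-.118*c
g=p+R[:,2]*.18
y=(g[:2]-h)@c;z=g[2]-.046
print('q',np.degrees(np.arctan2(z,y)),np.hypot(y,z),o['width'],o['finger_force'],o['wrist_force'],o['time'],o['ee_rot'])
E
python3 arc.py
```

```text
q 72.03247601168871 0.26036665033961187 0.013371977044087957 29.997640550136566 [-0.07818755 -0.72894174  1.94440327] 14.075 [ 3.14141569e+00  7.28629665e-04 -3.86401784e-02]
```

Tracking the arc well, with low forces. I subtract the commanded offset (2.12, 0.22) and continue.

{"name": "apply_moves", "arguments": {"moves": [[[0,0.21,0.07,0,1],[0,0.41,0.15,0,1],[0,0.61,0.23,0,1],[0,0.8,0.33,0,1],[0,0.99,0.43,0,1],[0,1.17,0.54,0,1],[0,1.35,0.65,0,1],[0,1.53,0.78,0,1],[0,1.7,0.91,0,1],[0,1.87,1.05,0,1]]]}}

```text
time: 15.32
tool_pos: [0.4876, 0.0305, 0.421]
ee_rot: [-3.141, 0.001, -0.038]
wrist_force: [-1.7, 1.1, -0.3]
width: 0.0129
finger_force: 30.0
```

```bash
python3 arc.py
```

```text
q 48.32836453695451 0.26108849756397895 0.012906437691200957 29.99957710504532 [-1.73149271  1.09509363 -0.3097868 ] 15.325 [-3.14148368e+00  7.43269879e-04 -3.84693305e-02]
```

{"name": "apply_moves", "arguments": {"moves": [[[0,0.15,0.14,0,1],[0,0.31,0.29,0,1],[0,0.45,0.45,0,1],[0,0.59,0.61,0,1],[0,0.73,0.78,0,1],[0,0.85,0.96,0,1],[0,0.97,1.14,0,1],[0,1.08,1.32,0,1],[0,1.08,1.32,0,1],[0,1.08,1.32,0,1]]]}}

```text
time: 16.58
tool_pos: [0.4856, -0.0229, 0.3556]
ee_rot: [3.142, 0.0, -0.039]
wrist_force: [-3.2, 0.4, -2.1]
width: 0.0129
finger_force: 30.0
```

```bash
python3 arc.py; python3 - <<'E'
from h import *
s=take('side','s6'); w=take('wrist','w6')
A=cv2.resize(s['image'][80:240,240:440],(500,400),interpolation=2); 
cv2.imwrite('pics/f6.png',np.hstack([A,cv2.resize(w['image'],(300,400))[:, :]])[:,:,::-1])
E
```

```text
q 29.711203641291217 0.2614498176321693 0.012895205187954742 30.000059902668 [-3.24528131  0.38993098 -2.08088442] 16.575 [ 3.14158067e+00  4.79754246e-04 -3.85422940e-02]
```

View pics/f6.png

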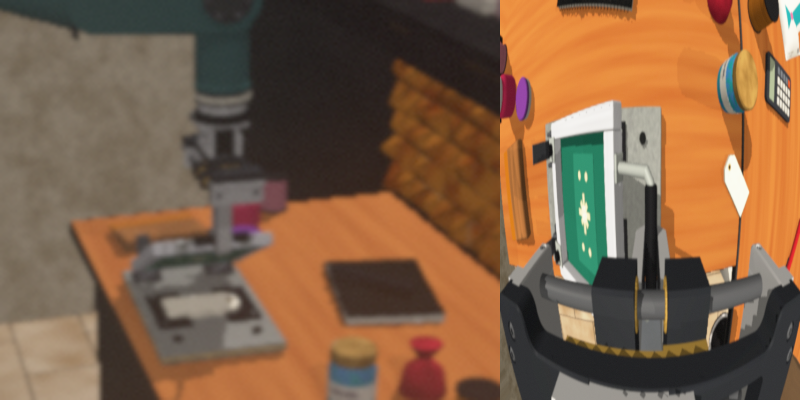

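The plaque is seated, and the screen is held tipped up over it with the bar between the pads. I let it settle for a moment, then hand in.

{"name": "apply_moves", "arguments": {"moves": [[[0,0,-0.02,0,1],[0,0,-0.02,0,1],[0,0,-0.02,0,1],[0,0,-0.02,0,1],[0,0,-0.02,0,1]]]}}

```text
time: 17.3
tool_pos: [0.4856, -0.0226, 0.3565]
ee_rot: [-3.141, 0.0, -0.038]
wrist_force: [-3.6, 2.9, -3.2]
width: 0.013
finger_force: 30.0
```

```bash
python3 arc.py; python3 -c "
from h import *
print(ticket.close_job())"
```

```text
q 29.94047832182016 0.2614709746107972 0.01300900609946797 29.99990165233612 [-3.55096956  2.94717631 -3.22965449] 17.3 [-3.14059341e+00  3.01639782e-04 -3.81567522e-02]
the job is handed in; nothing more can be done
None
```

The job is handed in at 17.3 s: the largest plaque lies released in the pocket with its clipped end in the clipped end, and the arm is holding the screen by its handle at about 30 degrees (29.9 from the arm's position).

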